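Seat the filter cell on the varnish inspection lamp

TASK

Turn the lamp's dimmer knob anticlockwise to its end stop (minimum) first. Then turn the knurled filter cell that sits loosely on top of the lamp until its hidden keyways drop over the pins, push it fully home against its spring, and finish while still holding it pushed home, so that the maker can fix it. Do not knock the varnish jar over or shove it aside.

Things in the scene. Friction and masses are not known exactly. Their poses are not given: they have to be found in the camera images.
- dimmer (a joint): Dimmer knob's angle in rad. 0 = minimum, the anticlockwise end stop (hard); grows to 4.5 clockwise seen from above. Starts between 0.7 and 2.3. Turns with light steady friction (about 0.04 N m) and stays where it is left.
- dimmer_grip (a point): Point on the black dimmer knob's vertical axis at the height to grip, 85 mm above the table. The knob's bar grip is 42 mm long, 14 mm thick; it stands free from 17 mm below this point (top of a disc 44 mm wide) to 7 mm above it. x lies along the bar and turns with the knob, z is up; a white line on top marks the -x end.
- dimmer_unit: Fixed grey box 130 x 100 x 48 mm high that carries the knob on the middle of its top. Origin: centre of its underside, z up.
- lamp: Fixed dark metal lamp; origin: centre of its foot on the table, z up (x, y tell nothing of the pins). Finned drum 100 mm wide, narrowing at 42 mm height to a neck 48 mm wide that ends at 62 mm in a flat shoulder. On it stands a nose 40 mm wide, 20 mm high, with three radial pins 120 degrees apart, hidden under the cell.
- lamp_nose (a point): Centre of the lamp's shoulder, 62 mm above the table, where the cell's rim sits when home. The nose's three pins are 4.5 mm thick, reach 24.3 mm from the axis, tops 7 mm above the shoulder; their angle is not known. A sprung cup in the nose pushes the cell up over the last 3.5 mm before home: 4.5 N at first touch, 8 N at home.
- cell_center (a point): Centre, half-way up, of the filter cell: loose knurled bare-metal collar, 56 mm wide (57 over the ribs, which are look only), 34 mm high, about 0.12 kg, dark glass in its top, upright on the lamp's nose with 1.5 mm play all round; z up. It starts resting on the pins, 24 mm above lamp_nose; fully home it is 17 mm above it. Let go when keyed, it rises 3.5 mm again.
- cell_rim (a point): Centre of the cell's lower rim, 17 mm below cell_center. Three keyways 10 mm wide, 120 degrees apart, run up inside the wall from the rim, unseen; each passes a pin within about 0.12 rad. The nearest fit is 0.35 to 1.75 rad away, whichever way it is turned. Aligned, it drops 3.5 mm onto the spring and is then pushed down 3.5 mm more.
- varnish_jar_center (a point): Centre, half-way up, of a closed amber varnish jar with a black cap, 52 mm wide, 72 mm high, 0.22 kg, standing on the table between the lamp and the dimmer box. To be left alone.
There are look-alikes about, which are no part of the job. What is shaped like the dimmer_unit but purple is not meant.

How it is judged:
By the outcome, as a careful person would: the job done as asked, in the order asked, and still so for the second after the job is handed in, while the arm keeps its last pose, push and grip.
It also fails if it takes over 72 s, if anything falls off the work surface, if the arm or the gripper's body presses on something with over 40 N, if the wrist force passes 120 N, or if a joint passes its speed limit or range.

ROBOT

A 6-joint arm with a two-finger parallel gripper is mounted at the origin on the work surface. World frame = base frame: x ahead of the robot, y to its left, z up, the work surface at z = 0. Lengths are in mm, angles in rad, forces in N, time in s.
With the tool pointing down it reaches from about 275 to 750 mm from the base axis. Payload 10.2 kg.
Tool frame: the origin (TCP) lies at the very end of the fingers, on their centre line; the grasp point (between the pads) lies 19 mm behind it; y points along the fingers, x is the direction in which the jaws open and shut, and the axes are right-handed (so a half turn about y gives the same grasp; the last joint's range is limited). The gripper opens to 85 mm and grips with 20 to 120 N. Pads are 22 mm wide; open, the fingers measure 114 mm over their backs; the gripper's body (76 mm by 85 mm) begins 54 mm behind the grasp point. The pads swing forward as they close: fully open they stand 13 mm farther back than shut.
Start: joints at [0.905, 0.313, 1.498, -0, 1.331, -0.223], TCP at [224.96, 474.367, 231.294] pointing down, gripper open.
Joint ranges: [-2.94, 2.94], [-0.97, 2.17], [0.19, 2.56], [-1.23, 4.37], [0.02, 3.11], [-2.88, 2.88]. Speed limits (rad/s): [2.39, 2.39, 3.01, 3.14, 3.14, 3.14].

INTERFACE

Orientations are given as a unit quaternion [w, x, y, z].
In Python, from rig import telemetry, imaging, ctrl gives the robot as it stands.
- The arm moves only by the shell command python3 -m handwheel 'ROWS' [FORCE]. ROWS is JSON, a list of rows, each an object with "delta_pos": the shift along the tool's x, y, z in cm, a list of three; "twist": the turn, a rotation vector about the tool's x, y, z in rad, a list of three; "jaw": the opening, from 0 (shut) to 1 (fully open). A call has exactly 10 rows; each row is the pose to reach, as a shift and turn from the pose commanded when the call began, along the tool's axes at that moment; what a row does not reach only later rows make up. A row lasts 1/12 s, in which the tool goes at most 41.7 mm and 7.16 degrees, less where a joint would pass 70% of its speed; a pose out of reach is approached as far as the arm can. A call with a gripper value outside its range is refused whole. The fingers move at their own pace and stop on an object; FORCE is the grip in N (left out, the last holds). Time passes only in rows, so rows that repeat a pose let the fingers close, or fill a call up. It gives the time, the measured TCP pose, the force and the opening at its end, in the units of the state.
- telemetry.sense(): the state, without advancing time (a new reading comes with each control period).
- imaging.capture(name): name is "side" or "top" or "wrist"; returns a dict with "frame" (480x640x3 uint8, red, green, blue), "z_map" (480x640 float32, mm along the optical axis (not along the pixel's ray), 0 where there is no reading), "fx", "fy", "cx", "cy" (pixels), "D" ([k1, k2, p1, p2, k3] as OpenCV has them; the pictures are not rectified), "rvec" (rotation vector, rad) and "tvec" (3), from world to camera coordinates, as OpenCV has them. Camera axes: x right, y down, z forward; pixel columns grow to the right and rows downward; lengths in mm; the calibration is good to about 2 mm. A picture is of the moment at which its call begins.
- ctrl.finish_job(): hands the job in, once; it reports no verdict.
The state is a dict: "time_s": time; "joints": joint angles; "dq": joint speeds; "tau": joint torques, N m; "eef_pos": TCP position; "ee_rot": TCP orientation; "force": force on the tool from outside, world axes, zero at the start; "wrist_torque": the same for the moment, N m; "grip_width": opening from 0.0 (shut) to 1.0 (fully open).
Only numpy, scipy, OpenCV 4.12 (cv2) and the standard library are available. Lean on these libraries where they do the work, as an engineer would, in place of code of your own. Each camera call takes 0.05 s, during which the arm holds its last target.

## Working session

There is one attempt and no reset: what is moved stays moved. The work goes in short steps, Python scripts to look and compute and a shell command to move; the robot and the scene stay as the last step left them, time stands still between calls to the robot, and variables do not carry over. Pictures are saved under pics/ and viewed, and the job is handed in when it is done.

```bash
ls; mkdir -p pics; python3 - <<'E'
from rig import telemetry, imaging, ctrl
import cv2
s=telemetry.sense()
for k,v in s.items(): print(k,v)
for n in ["side","top","wrist"]:
    c=imaging.capture(n); cv2.imwrite(f"pics/{n}0.png",c["frame"][:,:,::-1])
    print(n,{k:c[k] for k in c if k not in("frame","z_map")})
E
```

```text
pics
time_s 0.0
joints [ 9.04570528e-01  3.13475692e-01  1.49846169e+00 -1.40085113e-05
  1.33098345e+00 -2.23412630e-01]
dq [-0.00129577 -0.00021589  0.00011695 -0.00025747  0.00022271  0.00079423]
tau [ 2.55791947e-04 -4.12271690e+01 -2.59736019e+01 -1.06617611e-04
  4.19959193e-03 -1.67533648e-05]
eef_pos [224.80760219 474.14270658 230.71266599]
ee_rot [-0.59743366  0.59775643  0.37755363 -0.37843563]
force [ 0.50110801  1.37438657 -0.19283823]
wrist_torque [ 0.05550043 -0.00797991  0.06644588]
grip_width 0.9988699547238775
side {'fx': 458.71631497787354, 'fy': 458.71631497787354, 'cx': 324.9367380405462, 'cy': 245.5597950146669, 'D': array([-0.05133802,  0.        ,  0.        ,  0.        ,  0.        ]), 'rvec': array([2.51354558e+00, 1.97276813e-02, 5.09174906e-04]), 'tvec': array([-422.71368425,   14.14009346,  977.07066346])}
top {'fx': 553.1678710922671, 'fy': 553.1678710922671, 'cx': 319.20586309481433, 'cy': 234.645509134015, 'D': array([0.00241901, 0.        , 0.        , 0.        , 0.        ]), 'rvec': array([ 2.16503446, -2.12706868,  0.13793756]), 'tvec': array([   2.94869493,  432.64396029, 1020.49764264])}
wrist {'fx': 336.45324327712734, 'fy': 336.45324327712734, 'cx': 315.3900221941954, 'cy': 240.48731565037625, 'D': array([-0.06187421,  0.        ,  0.        ,  0.        ,  0.        ]), 'rvec': array([-2.42998748, -1.53893708, -0.23395137]), 'tvec': array([-523.94072855,  -40.8386398 ,  379.99035026])}
```

View pics/side0.png

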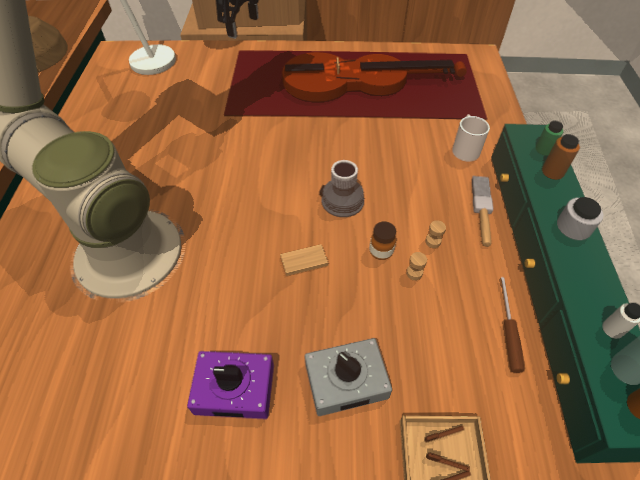

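View pics/top0.png

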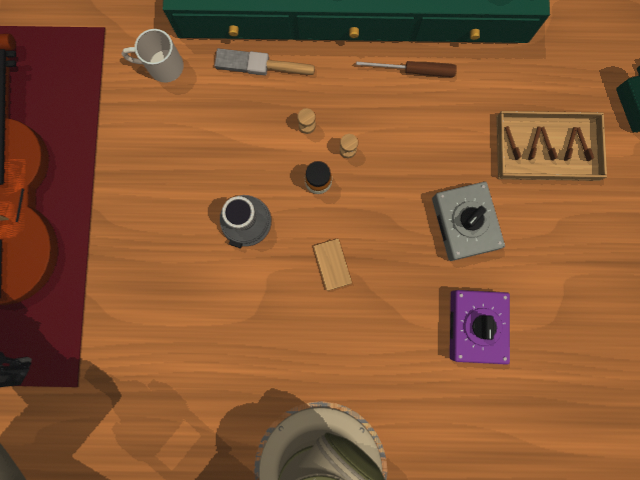

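View pics/wrist0.png

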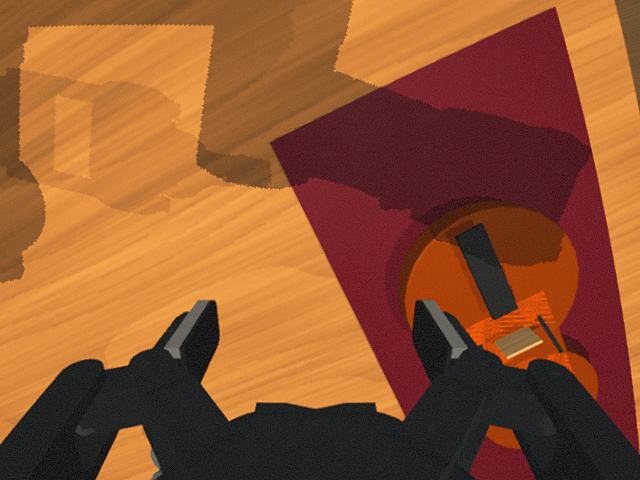

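Side view: grey box at (348,375) with black knob (348,368), purple look-alike at (230,383). Lamp is at (343,195) with the cell at (344,175), and the jar at (383,240), between lamp and grey box. Top view: grey knob (473,218), purple knob (485,327), cell (238,212), jar (318,177).

Could be mistaken: purple box (top 483,327) for the dimmer; mug (top 158,55) or jar (318,177) for the cell. I choose the grey box and the collar on the dark finned lamp. Crops follow to confirm.

```bash
cat > h.py <<'E'
import numpy as np, cv2
from rig import telemetry, imaging, ctrl
from scipy.spatial.transform import Rotation as R
def ray(c,uv):
    K=np.array([[c["fx"],0,c["cx"]],[0,c["fy"],c["cy"]],[0,0,1]])
    n=cv2.undistortPoints(np.array([[uv]],float),K,c["D"])[0,0]
    M=cv2.Rodrigues(c["rvec"])[0]
    o=-M.T@np.ravel(c["tvec"]); d=M.T@np.array([n[0],n[1],1.]); return o,d/np.linalg.norm(d)
def plane(c,uv,z):
    o,d=ray(c,uv); return o+d*(z-o[2])/d[2]
def tri(c1,u1,c2,u2):
    a,d=ray(c1,u1); b,e=ray(c2,u2)
    t=np.linalg.lstsq(np.array([d,-e]).T,b-a,rcond=None)[0]
    p,q=a+d*t[0],b+e*t[1]; return (p+q)/2,np.linalg.norm(p-q)
def depthpt(c,u,v):
    K=np.array([[c["fx"],0,c["cx"]],[0,c["fy"],c["cy"]],[0,0,1]])
    n=cv2.undistortPoints(np.array([[(u,v)]],float),K,c["D"])[0,0]
    M=cv2.Rodrigues(c["rvec"])[0]; z=c["z_map"][v,u]
    return M.T@(np.array([n[0]*z,n[1]*z,z])-np.ravel(c["tvec"]))
def proj(c,p):
    K=np.array([[c["fx"],0,c["cx"]],[0,c["fy"],c["cy"]],[0,0,1]])
    return cv2.projectPoints(np.array([p],float),c["rvec"],c["tvec"],K,c["D"])[0].ravel()
def rot(s): 
    w,x,y,z=s["ee_rot"]; return R.from_quat([x,y,z,w])
E
python3 - <<'E'
from h import *
t=imaging.capture("top"); s=imaging.capture("side")
def crop(c,x,y,w,h,k):
    return cv2.resize(c["frame"][y:y+h,x:x+w,::-1],None,fx=k,fy=k,interpolation=cv2.INTER_CUBIC)
a=np.hstack([crop(t,430,175,80,90,4),crop(s,305,335,90,90,4)]); cv2.imwrite("pics/dim.png",a)
a=np.hstack([crop(t,205,180,80,90,4),crop(s,305,145,90,90,4)]); cv2.imwrite("pics/cell.png",a)
for nm,p in [("knob",(473,218)),("cell",(238,212)),("jar",(318,172))]: print(nm,depthpt(t,*p))
for nm,p in [("knob",(349,366)),("cellrim",(345,164)),("jar",(384,230))]: print(nm,depthpt(s,*p))
E
```

```text
knob [ 458.4528695  -264.10885272   93.3987745 ]
cell [461.45755939 155.69313423  97.91264427]
jar [543.45225346  14.52110461  72.83433872]
knob [ 465.06434726 -280.2543565    90.78114463]
cellrim [463.47473466 172.61123168  99.57385453]
jar [541.654228    14.99580371  70.17738698]
```

View pics/dim.png

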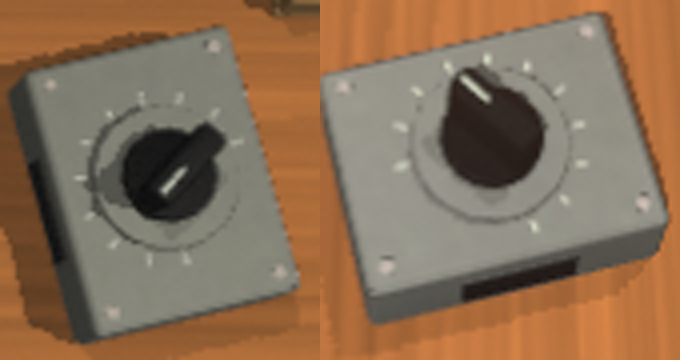

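View pics/cell.png

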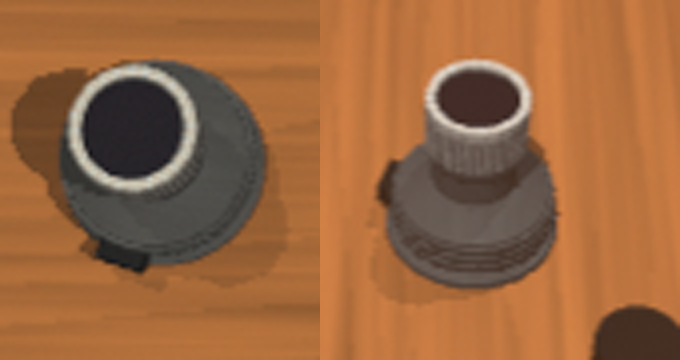

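```bash
python3 - <<'E'
from h import *
t=imaging.capture("top"); s=imaging.capture("side")
T=[(51,85),(214,46),(280,271),(113,312)]; S=[(267,32),(323,203),(67,266),(24,87)]
P=[]
for a,b in zip(T,S):
    p,e=tri(t,(430+a[0]/4,175+a[1]/4),s,(305+b[0]/4,335+b[1]/4)); P.append(p); print(p.round(1),round(e,1))
P=np.array(P); print("box ctr",P.mean(0), "yaw", np.degrees(np.arctan2(*(P[0]-P[3])[1::-1])),np.degrees(np.arctan2(*(P[1]-P[2])[1::-1])))
l0=tri(t,(430+163/4,175+192/4),s,(305+(488-320)/4,335+102/4)); print(l0)
# line ends: top (163,192) outer, (186,170) inner ; side outer(462,78) inner(488,102)
o=tri(t,(430+163/4,175+192/4),s,(305+(462-320)/4,335+78/4)); i=tri(t,(430+186/4,175+170/4),s,(305+(488-320)/4,335+102/4))
print("line",o,i); d=o[0]-i[0]; print("angle -x",np.degrees(np.arctan2(d[1],d[0])))
print("cell", tri(t,(238.4,212),s,(344.5,170.2)))
print("jar", tri(t,(430-430+318,172),s,(384,231)))
# ring masks
for nm,c,(x,y,w,h) in [("top",t,(205,180,80,70)),("side",s,(320,150,50,50))]:
    f=c["frame"][y:y+h,x:x+w].astype(int); hsv=cv2.cvtColor(c["frame"][y:y+h,x:x+w],cv2.COLOR_RGB2HSV)
    m=((hsv[...,1]<60)&(hsv[...,2]>150)).astype(np.uint8)
    cs,_=cv2.findContours(m,0,1); k=max(cs,key=cv2.contourArea); print(nm,cv2.fitEllipse(cv2.convexHull(k)),(x,y),cv2.boundingRect(k))
print([telemetry.sense()[k] for k in("time_s",)])
q=rot(telemetry.sense()).as_matrix(); print(q.round(3))
E
```

```text
[ 507.6 -220.6   47.3] 1.3
[ 527.6 -297.3   47.7] 1.4
[ 421.2 -325.2   48.2] 1.4
[ 401.  -247.8   47.3] 1.7
box ctr [ 464.36881403 -272.73479928   47.63194646] yaw 14.355249588076484 14.716303970164264
(array([ 457.84259487, -264.75870332,   72.62243002]), np.float64(10.197208565357347))
line (array([ 450.68885231, -260.68805703,   90.07210972]), np.float64(1.6118219528939193)) (array([ 460.9907188 , -271.04381833,   90.39934207]), np.float64(2.0115526179741705))
angle -x 134.8505182807375
cell (array([461.85238486, 155.02973568,  98.0295026 ]), np.float64(0.8032056404043838))
jar (array([543.20282078,  14.41120664,  68.20506174]), np.float64(2.7946974145001318))
top ((32.78827667236328, 31.53160285949707), (30.696077346801758, 31.412065505981445), 61.573421478271484) (205, 180) (17, 16, 32, 32)
side ((24.11014747619629, 19.33394432067871), (18.689699172973633, 25.400659561157227), 91.85043334960938) (320, 150) (12, 10, 26, 19)
[0.35]
[[ 0.428 -0.    -0.904]
 [ 0.904 -0.     0.428]
 [-0.    -1.     0.   ]]
```

```bash
cat >> h.py <<'E'
def goto(p,ang=None,cmd=None):
    s=telemetry.sense(); M=rot(s).as_matrix()
    d=M.T@(np.array(p)-(s["eef_pos"] if cmd is None else cmd))
    a=np.degrees(np.arctan2(M[1,0],M[0,0])); tw=0
    if ang is not None: tw=-np.radians(((ang-a+180)%360)-180)
    print("delta cm",(d/10).round(2),"twist y",round(tw,4),"cur ang",round(a,2),"down",M[:,1].round(4))
E
python3 - <<'E'
from h import *
goto((464.4,-272.7,190),44.85,(224.96,474.367,231.294))
goto((344,100,210),55,(224.96,474.367,231.294))
E
```

```text
delta cm [-57.24   4.14 -53.64] twist y 0.3452 cur ang 64.63 down [-2.e-04 -2.e-04 -1.e+00]
delta cm [-28.73   2.14 -26.8 ] twist y 0.1681 cur ang 64.63 down [-2.e-04 -2.e-04 -1.e+00]
```

```bash
python3 -m handwheel '[{"delta_pos":[-28.62,2.07,-26.82],"twist":[0,0.17,0],"jaw":1},{"delta_pos":[-28.62,2.07,-26.82],"twist":[0,0.17,0],"jaw":1},{"delta_pos":[-28.62,2.07,-26.82],"twist":[0,0.17,0],"jaw":1},{"delta_pos":[-28.62,2.07,-26.82],"twist":[0,0.17,0],"jaw":1},{"delta_pos":[-28.62,2.07,-26.82],"twist":[0,0.17,0],"jaw":1},{"delta_pos":[-28.62,2.07,-26.82],"twist":[0,0.17,0],"jaw":1},{"delta_pos":[-28.62,2.07,-26.82],"twist":[0,0.17,0],"jaw":1},{"delta_pos":[-28.62,2.07,-26.82],"twist":[0,0.17,0],"jaw":1},{"delta_pos":[-28.62,2.07,-26.82],"twist":[0,0.17,0],"jaw":1},{"delta_pos":[-28.62,2.07,-26.82],"twist":[0,0.17,0],"jaw":1}]'
python3 - <<'E'
from h import *
print(telemetry.sense()["joints"])
goto((464.4,-272.7,190),44.85)
E
```

```text
time_s: 1.18
eef_pos: [345.4, 97.4, 210.6]
ee_rot: [-0.628, 0.628, 0.325, -0.325]
force: [-0.6, 1.1, 0.3]
grip_width: 1.002
[-5.45519725e-02 -4.60398118e-02  1.96929137e+00 -8.49366866e-04
  1.21762162e+00 -1.00920922e+00]
delta cm [-23.34   2.1  -31.09] twist y 0.1722 cur ang 54.71 down [ 7.e-04 -8.e-04 -1.e+00]
```

```bash
python3 -m handwheel '[{"delta_pos":[-23.3,2.1,-31.1],"twist":[0,1.2,0],"jaw":1},{"delta_pos":[-23.3,2.1,-31.1],"twist":[0,1.2,0],"jaw":1},{"delta_pos":[-23.3,2.1,-31.1],"twist":[0,1.2,0],"jaw":1},{"delta_pos":[-23.3,2.1,-31.1],"twist":[0,1.2,0],"jaw":1},{"delta_pos":[-23.3,2.1,-31.1],"twist":[0,1.2,0],"jaw":1},{"delta_pos":[-23.3,2.1,-31.1],"twist":[0,1.2,0],"jaw":1},{"delta_pos":[-23.3,2.1,-31.1],"twist":[0,1.2,0],"jaw":1},{"delta_pos":[-23.3,2.1,-31.1],"twist":[0,1.2,0],"jaw":1},{"delta_pos":[-23.3,2.1,-31.1],"twist":[0,1.2,0],"jaw":1},{"delta_pos":[-23.3,2.1,-31.1],"twist":[0,1.2,0],"jaw":1}]'
python3 - <<'E'
from h import *
print(telemetry.sense()["joints"])
goto((464.4,-272.7,190),-135.15)
c=imaging.capture("wrist"); cv2.imwrite("pics/w1.png",c["frame"][:,:,::-1])
E
```

```text
time_s: 2.02
eef_pos: [465.5, -273.2, 188.8]
ee_rot: [-0.701, 0.702, -0.089, 0.089]
force: [0.3, -0.5, 0.5]
grip_width: 0.999
[-7.47600440e-01  3.80712571e-01  1.51737109e+00 -6.48222159e-04
  1.24293914e+00 -4.95969889e-01]
delta cm [-0.12 -0.12  0.02] twist y 2.1074 cur ang -14.41 down [ 0.e+00 -8.e-04 -1.e+00]
```

View pics/w1.png

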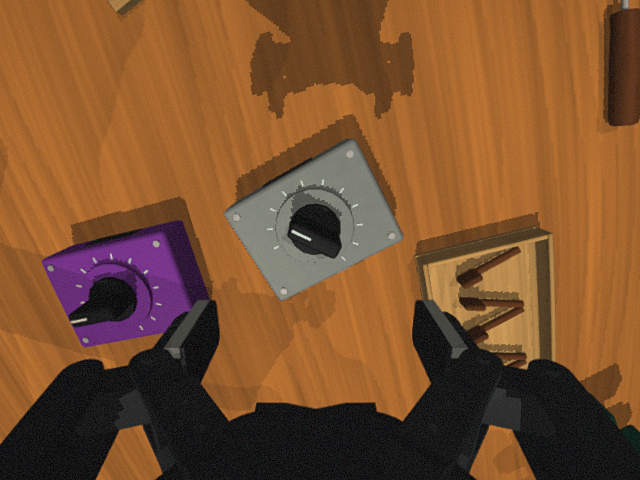

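The wrist view shows the grey dimmer at (316,230), the purple one at (110,300), and the white pointer on the knob at about (300,235).

```bash
python3 - <<'E'
from h import *
c=imaging.capture("wrist"); cv2.imwrite("pics/w1c.png",cv2.resize(c["frame"][140:300,215:410,::-1],None,fx=4,fy=3.75,interpolation=cv2.INTER_CUBIC)[:600])
for p in [(237,217),(350,154),(391,237),(284,292)]: print(plane(c,p,48).round(1))
E
```

```text
[ 402.8 -249.    48. ]
[ 509.7 -221.7   48. ]
[ 529.  -300.4   48. ]
[ 422.5 -328.1   48. ]
```

View pics/w1c.png

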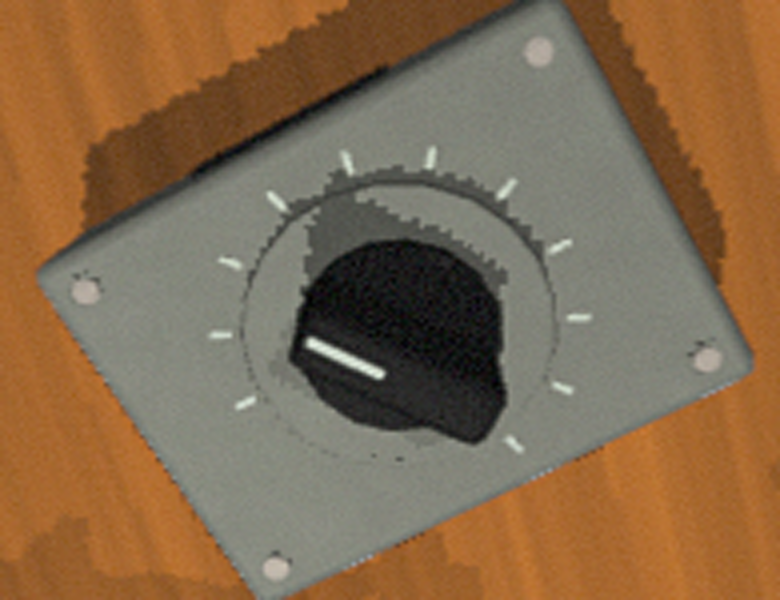

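```bash
python3 - <<'E'
from h import *
c=imaging.capture("wrist")
f=lambda x,y,z: plane(c,(215+x/4,140+y/3.75),z)
o=f(308,342,92); i=f(384,376,92); d=o-i; print(o,i,np.degrees(np.arctan2(d[1],d[0])))
# bar edges: upper edge (305,328)?->(500,402); lower (295,358)->(478,443)
a=f(303,300,92);b=f(500,390,92)
T=np.array([f(x,y,48)[:2] for x,y in [(245,403),(220,335),(230,263),(277,200),(347,162),(431,158),(507,188),(560,246),(578,317),(562,388),(514,443)]])
A=np.c_[2*T,np.ones(len(T))]; s=np.linalg.lstsq(A,(T**2).sum(1),rcond=None)[0]; print("dial ctr",s[:2]); print(np.degrees(np.arctan2(*(T-s[:2]).T[::-1])).round(1))
b1=f(293,358,92); b2=f(503,392,92); print("bar end mid?",b1,b2)
cc=f(400,325,68);print(cc)
E
```

```text
[ 451.1633387 -259.6665815   92.       ] [ 463.11138742 -269.91791987   92.        ] 139.37064799563998
dial ctr [ 465.49514822 -271.66457502]
[-164.8  169.6  144.   117.5   92.1   66.    40.3   14.3  -11.3  -37.2
  -62.6]
bar end mid? [ 447.5847907  -262.17388787   92.        ] [ 483.97361336 -278.5964979    92.        ]
[ 467.00840693 -266.62786954   68.        ]
```

```bash
python3 -m handwheel '[{"delta_pos":[-0.1,2,0.1],"twist":[0,1.2,0],"jaw":0.6},{"delta_pos":[-0.1,2,0.1],"twist":[0,1.2,0],"jaw":0.6},{"delta_pos":[-0.1,2,0.1],"twist":[0,1.2,0],"jaw":0.6},{"delta_pos":[-0.1,2,0.1],"twist":[0,1.2,0],"jaw":0.6},{"delta_pos":[-0.1,2,0.1],"twist":[0,1.2,0],"jaw":0.6},{"delta_pos":[-0.1,2,0.1],"twist":[0,1.2,0],"jaw":0.6},{"delta_pos":[-0.1,2,0.1],"twist":[0,1.2,0],"jaw":0.6},{"delta_pos":[-0.1,2,0.1],"twist":[0,1.2,0],"jaw":0.6},{"delta_pos":[-0.1,2,0.1],"twist":[0,1.2,0],"jaw":0.6},{"delta_pos":[-0.1,2,0.1],"twist":[0,1.2,0],"jaw":0.6}]' 20
python3 - <<'E'
from h import *
print(telemetry.sense()["joints"])
goto((465.4,-272.6,120),-133)
E
```

```text
time_s: 3.0
eef_pos: [464.2, -265.8, 170.1]
ee_rot: [0.531, -0.53, 0.467, -0.468]
force: [0.2, 0.2, -0.1]
grip_width: 0.6
[-7.39203198e-01  3.89240632e-01  1.55691335e+00  1.81025062e-04
  1.19531419e+00  7.05272536e-01]
delta cm [0.69 5.01 0.03] twist y 0.8767 cur ang -82.77 down [ 2.e-04  0.e+00 -1.e+00]
```

```bash
python3 -m handwheel '[{"delta_pos":[0,3,0],"twist":[0,0.875,0],"jaw":0.6},{"delta_pos":[0,5,0],"twist":[0,0.875,0],"jaw":0.6},{"delta_pos":[0,5,0],"twist":[0,0.875,0],"jaw":0.6},{"delta_pos":[0,5,0],"twist":[0,0.875,0],"jaw":0.6},{"delta_pos":[0,5,0],"twist":[0,0.875,0],"jaw":0.6},{"delta_pos":[0,5,0],"twist":[0,0.875,0],"jaw":0.6},{"delta_pos":[0,5,0],"twist":[0,0.875,0],"jaw":0.6},{"delta_pos":[0,5,0],"twist":[0,0.875,0],"jaw":0.6},{"delta_pos":[0,5,0],"twist":[0,0.875,0],"jaw":0.6},{"delta_pos":[0,5,0],"twist":[0,0.875,0],"jaw":0.6}]' 20
python3 - <<'E'
from h import *
print(telemetry.sense()["joints"])
goto((465.4,-272.6,71),-133)
c=imaging.capture("wrist"); cv2.imwrite("pics/w2.png",c["frame"][:,:,::-1])
goto((465.4,-272.6,71),-133)
E
```

```text
time_s: 3.83
eef_pos: [464.3, -266.7, 119.9]
ee_rot: [-0.285, 0.285, -0.647, 0.647]
force: [0.7, -1.1, -0.3]
grip_width: 0.602
[-7.40276819e-01  4.48607352e-01  1.61256514e+00  3.77355326e-05
  1.08027422e+00  1.57135604e+00]
delta cm [0.37 4.89 0.48] twist y 0.0096 cur ang -132.45 down [ 1.e-04 -1.e-04 -1.e+00]
delta cm [0.35 4.88 0.46] twist y 0.0085 cur ang -132.51 down [ 1.e-04 -1.e-04 -1.e+00]
```

View pics/w2.png

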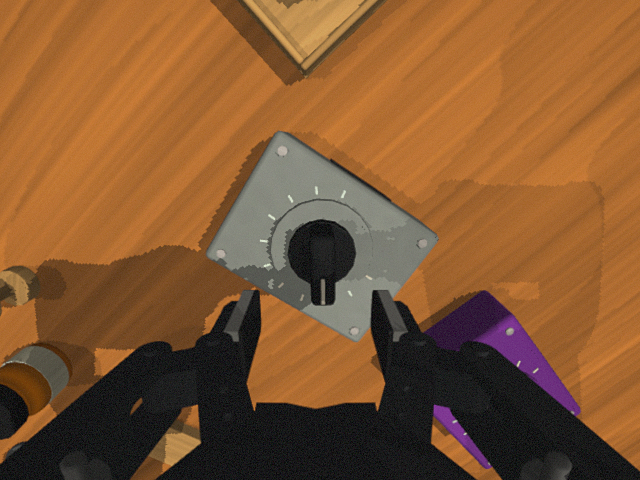

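The bar is now vertical in the wrist image (pointer at (322,291), disc centre (321,251)), so the jaws sit square across it.

```bash
python3 - <<'E'
from h import *
c=imaging.capture("wrist")
P=np.array([plane(c,p,48) for p in [(282,151),(422,244),(354,331),(221,255)]]); print(P.round(1),P.mean(0))
o=plane(c,(322,303),92);i=plane(c,(322,283),92);d=o-i;print(o,i,np.degrees(np.arctan2(d[1],d[0])))
print("disc",plane(c,(321.5,250),68), plane(c,(321,215),68))
cv2.imwrite("pics/w2c.png",cv2.resize(c["frame"][200:320,260:390,::-1],None,fx=5,fy=5,interpolation=cv2.INTER_CUBIC))
goto((465.4,-272.6,71),-133)
print(telemetry.sense()["eef_pos"])
E
```

```text
[[ 528.8 -298.2   48. ]
 [ 421.2 -325.7   48. ]
 [ 401.1 -248.1   48. ]
 [ 507.6 -219.5   48. ]] [ 464.66131127 -272.88152957   48.        ]
[ 451.80020887 -261.07694196   92.        ] [ 461.00134221 -269.3914972    92.        ] 137.89762340863265
disc [ 469.23226974 -276.99404368   68.        ] [ 485.73051511 -291.52684306   68.        ]
delta cm [0.34 4.87 0.46] twist y 0.0075 cur ang -132.57 down [ 1.e-04 -0.e+00 -1.e+00]
[ 464.3129191  -267.04201068  119.73311616]
```

View pics/w2c.png

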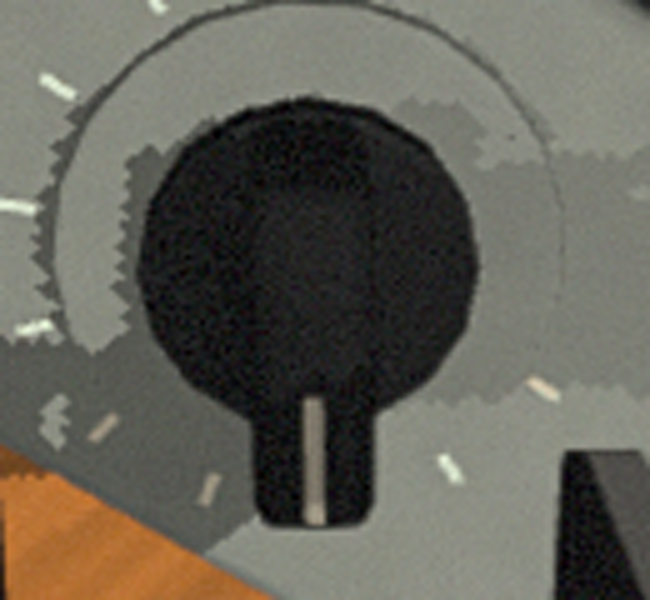

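```bash
python3 -m handwheel '[{"delta_pos":[0.37,1,0.43],"twist":[0,0.005,0],"jaw":0.6},{"delta_pos":[0.37,2.5,0.43],"twist":[0,0.005,0],"jaw":0.6},{"delta_pos":[0.37,4,0.43],"twist":[0,0.005,0],"jaw":0.6},{"delta_pos":[0.37,4.85,0.43],"twist":[0,0.005,0],"jaw":0.6},{"delta_pos":[0.37,4.85,0.43],"twist":[0,0.005,0],"jaw":0.6},{"delta_pos":[0.37,4.85,0.43],"twist":[0,0.005,0],"jaw":0.6},{"delta_pos":[0.37,4.85,0.43],"twist":[0,0.005,0],"jaw":0.6},{"delta_pos":[0.37,4.85,0.43],"twist":[0,0.005,0],"jaw":0.6},{"delta_pos":[0.37,4.85,0.43],"twist":[0,0.005,0],"jaw":0.6},{"delta_pos":[0.37,4.85,0.43],"twist":[0,0.005,0],"jaw":0.6}]' 20
python3 - <<'E'
from h import *
s=telemetry.sense(); print(s["eef_pos"],s["force"],s["wrist_torque"])
goto((464.9,-272.7,71),-132.5)
E
```

```text
time_s: 4.77
eef_pos: [465.2, -273.2, 71.6]
ee_rot: [-0.282, 0.282, -0.648, 0.649]
force: [0.0, 0.2, -0.5]
grip_width: 0.597
[ 465.16644557 -273.17172743   71.55880605] [ 0.00118254  0.17847462 -0.50378181] [ 0.00833352 -0.03002223  0.03312276]
delta cm [-0.02  0.06 -0.05] twist y -0.0093 cur ang -133.03 down [ 7.e-04 -6.e-04 -1.e+00]
```

Centred; now close on the bar.

```bash
python3 -m handwheel '[{"delta_pos":[0,0,0],"twist":[0,0,0],"jaw":0},{"delta_pos":[0,0,0],"twist":[0,0,0],"jaw":0},{"delta_pos":[0,0,0],"twist":[0,0,0],"jaw":0},{"delta_pos":[0,0,0],"twist":[0,0,0],"jaw":0},{"delta_pos":[0,0,0],"twist":[0,0,0],"jaw":0},{"delta_pos":[0,0,0],"twist":[0,0,0],"jaw":0},{"delta_pos":[0,0,0],"twist":[0,0,0],"jaw":0},{"delta_pos":[0,0,0],"twist":[0,0,0],"jaw":0},{"delta_pos":[0,0,0],"twist":[0,0,0],"jaw":0},{"delta_pos":[0,0,0],"twist":[0,0,0],"jaw":0}]' 25
python3 - <<'E'
from h import *
s=telemetry.sense(); print(s["eef_pos"],s["force"],s["wrist_torque"],s["grip_width"]*85)
goto((464.9,-272.7,71),-132.5)
E
```

```text
time_s: 5.6
eef_pos: [465.3, -272.9, 71.3]
ee_rot: [-0.282, 0.281, -0.648, 0.649]
force: [3.2, 3.2, 2.5]
grip_width: 0.156
[ 465.27336127 -272.87230943   71.29178097] [3.23935965 3.23421256 2.45311882] [ 0.62304846 -0.5970677  -0.00321855] 13.267029307480112
delta cm [ 0.01  0.03 -0.04] twist y -0.0094 cur ang -133.04 down [ 7.e-04  1.e-04 -1.e+00]
```

```bash
python3 -m handwheel '[{"delta_pos":[0,0,0],"twist":[0,-0.1,0],"jaw":0},{"delta_pos":[0,0,0],"twist":[0,-0.2,0],"jaw":0},{"delta_pos":[0,0,0],"twist":[0,-0.3,0],"jaw":0},{"delta_pos":[0,0,0],"twist":[0,-0.4,0],"jaw":0},{"delta_pos":[0,0,0],"twist":[0,-0.5,0],"jaw":0},{"delta_pos":[0,0,0],"twist":[0,-0.6,0],"jaw":0},{"delta_pos":[0,0,0],"twist":[0,-0.7,0],"jaw":0},{"delta_pos":[0,0,0],"twist":[0,-0.8,0],"jaw":0},{"delta_pos":[0,0,0],"twist":[0,-0.8,0],"jaw":0},{"delta_pos":[0,0,0],"twist":[0,-0.8,0],"jaw":0}]'
python3 - <<'E'
from h import *
s=telemetry.sense(); print(s["eef_pos"],s["force"],s["wrist_torque"],s["grip_width"]*85)
goto((465.2,-273.1,71),-132.5)
E
```

```text
time_s: 6.43
eef_pos: [465.5, -272.4, 71.3]
ee_rot: [0.513, -0.512, 0.488, -0.488]
force: [5.2, 7.5, 4.7]
grip_width: 0.153
[ 465.46427008 -272.4147507    71.28049864] [5.15204608 7.50528533 4.65686747] [ 1.16956988 -0.82756018 -0.00357071] 13.031724673812757
delta cm [ 0.07  0.03 -0.03] twist y 0.791 cur ang -87.18 down [ 1.e-03  9.e-04 -1.e+00]
```

```bash
python3 -m handwheel '[{"delta_pos":[0,0,0],"twist":[0,-0.03,0],"jaw":0},{"delta_pos":[0,0,0],"twist":[0,-0.06,0],"jaw":0},{"delta_pos":[0,0,0],"twist":[0,-0.09,0],"jaw":0},{"delta_pos":[0,0,0],"twist":[0,-0.12,0],"jaw":0},{"delta_pos":[0,0,0],"twist":[0,-0.15,0],"jaw":0},{"delta_pos":[0,0,0],"twist":[0,-0.18,0],"jaw":0},{"delta_pos":[0,0,0],"twist":[0,-0.2,0],"jaw":0},{"delta_pos":[0,0,0],"twist":[0,-0.2,0],"jaw":0},{"delta_pos":[0,0,0],"twist":[0,-0.2,0],"jaw":0},{"delta_pos":[0,0,0],"twist":[0,-0.2,0],"jaw":0}]'
python3 - <<'E'
from h import *
s=telemetry.sense(); print(s["eef_pos"],s["force"],s["wrist_torque"],s["grip_width"]*85)
goto((465.2,-273.1,71),-132.5)
E
```

```text
time_s: 7.27
eef_pos: [465.5, -272.3, 71.3]
ee_rot: [0.559, -0.558, 0.434, -0.434]
force: [5.2, 7.8, 4.5]
grip_width: 0.149
[ 465.4556173  -272.27149142   71.29136023] [5.16369923 7.8104967  4.5178406 ] [ 1.22469756 -0.85456661 -0.01928005] 12.638069897550535
delta cm [ 0.07  0.03 -0.05] twist y 0.9904 cur ang -75.75 down [ 0.001   0.0012 -1.    ]
```

```bash
python3 -m handwheel '[{"delta_pos":[0,0,0],"twist":[0,-0.02,0],"jaw":0},{"delta_pos":[0,0,0],"twist":[0,-0.04,0],"jaw":0},{"delta_pos":[0,0,0],"twist":[0,-0.06,0],"jaw":0},{"delta_pos":[0,0,0],"twist":[0,-0.08,0],"jaw":0},{"delta_pos":[0,0,0],"twist":[0,-0.1,0],"jaw":0},{"delta_pos":[0,0,0],"twist":[0,-0.12,0],"jaw":0},{"delta_pos":[0,0,0],"twist":[0,-0.14,0],"jaw":0},{"delta_pos":[0,0,0],"twist":[0,-0.16,0],"jaw":0},{"delta_pos":[0,0,0],"twist":[0,-0.16,0],"jaw":0},{"delta_pos":[0,0,0],"twist":[0,-0.16,0],"jaw":0}]'
python3 - <<'E'
from h import *
s=telemetry.sense(); print(s["eef_pos"],s["force"],s["wrist_torque"],s["grip_width"]*85)
goto((465.2,-273.1,71),-132.5)
c=imaging.capture("wrist"); cv2.imwrite("pics/w3.png",c["frame"][:,:,::-1])
E
```

```text
time_s: 8.1
eef_pos: [465.2, -272.4, 71.5]
ee_rot: [0.591, -0.589, 0.39, -0.39]
force: [1.4, 6.9, 7.7]
grip_width: 0.154
[ 465.16156348 -272.36132275   71.47617244] [1.44011803 6.8725345  7.70186006] [ 1.2249152  -0.2439143  -2.73108512] 13.089319286013563
delta cm [ 0.07  0.05 -0.03] twist y 1.144 cur ang -66.95 down [ 0.0013  0.0027 -1.    ]
```

View pics/w3.png

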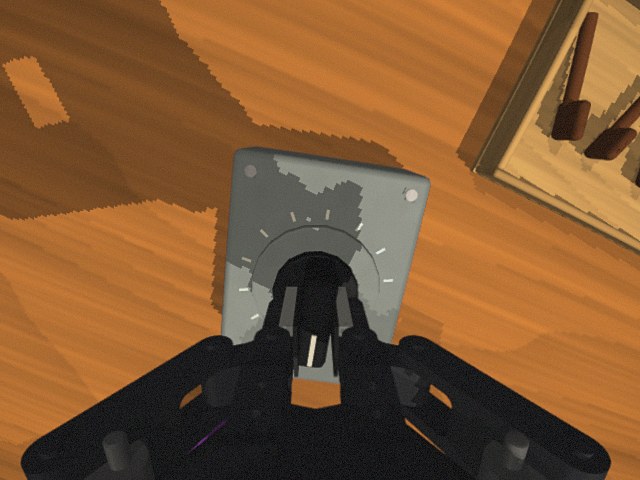

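Torque −2.7 N m with the tool 1.14 rad round: the stop is reached (tick estimate was about 1.0). The picture shows the bar between the pads with the pointer at (313,350). I open without backing off, so any drag is anticlockwise.

```bash
python3 -m handwheel '[{"delta_pos":[0,0,0],"twist":[0,0,0],"jaw":0.5},{"delta_pos":[0,0,0],"twist":[0,0,0],"jaw":0.5},{"delta_pos":[0,0,0],"twist":[0,0,0],"jaw":0.5},{"delta_pos":[0,0,0],"twist":[0,0,0],"jaw":0.5},{"delta_pos":[0,0,0],"twist":[0,0,0],"jaw":0.5},{"delta_pos":[0,-2,0],"twist":[0,0,0],"jaw":0.5},{"delta_pos":[0,-6,0],"twist":[0,0,0],"jaw":0.6},{"delta_pos":[0,-10,0],"twist":[0,0,0],"jaw":0.8},{"delta_pos":[0,-12,0],"twist":[0,0,0],"jaw":1},{"delta_pos":[0,-12,0],"twist":[0,0,0],"jaw":1}]' 20
python3 - <<'E'
from h import *
s=telemetry.sense(); print(s["eef_pos"],s["force"],s["wrist_torque"],s["grip_width"]*85,s["joints"])
c=imaging.capture("wrist"); cv2.imwrite("pics/w4.png",c["frame"][:,:,::-1])
goto((462,155.2,190),-66)
t=imaging.capture("top")
for nm,p in [("cell ring px top",(237.8,211.5))]: print(plane(t,p,103))
E
```

```text
time_s: 8.98
eef_pos: [466.3, -274.4, 196.0]
ee_rot: [-0.59, 0.592, -0.385, 0.391]
force: [-0.7, -0.2, 0.4]
grip_width: 0.987
[ 466.33238371 -274.37812418  195.98456671] [-0.68391745 -0.22864908  0.42053019] [-0.05205261  0.02755463 -0.00551955] 83.92808457321917 [-7.48324883e-01  3.72461524e-01  1.50950798e+00 -3.06236573e-04
  1.25083572e+00  4.13551551e-01]
delta cm [-39.49   0.17  16.73] twist y -0.01 cur ang -66.57 down [ 0.003  -0.0031 -1.    ]
[461.45019144 155.26858394 103.        ]
```

View pics/w4.png

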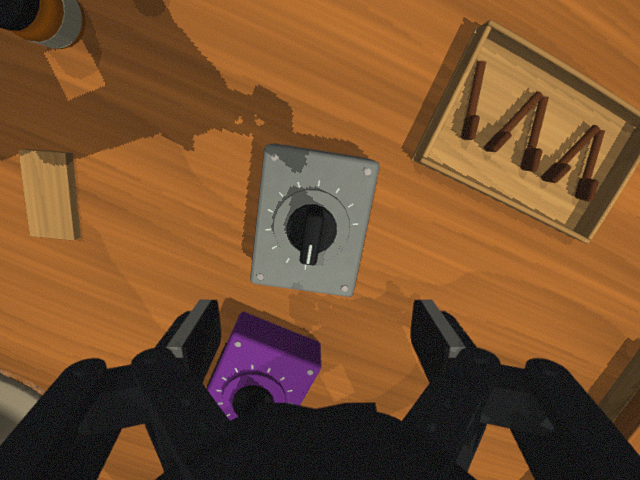

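The pointer (310,255) now lies on the first tick (306,267), beside the gap in the scale, so the dimmer is at minimum. Next, over the lamp.

```bash
python3 -m handwheel '[{"delta_pos":[-39.2,0.1,16.7],"twist":[0,0,0],"jaw":1},{"delta_pos":[-39.2,0.1,16.7],"twist":[0,0,0],"jaw":1},{"delta_pos":[-39.2,0.1,16.7],"twist":[0,0,0],"jaw":1},{"delta_pos":[-39.2,0.1,16.7],"twist":[0,0,0],"jaw":1},{"delta_pos":[-39.2,0.1,16.7],"twist":[0,0,0],"jaw":1},{"delta_pos":[-39.2,0.1,16.7],"twist":[0,0,0],"jaw":1},{"delta_pos":[-39.2,0.1,16.7],"twist":[0,0,0],"jaw":1},{"delta_pos":[-39.2,0.1,16.7],"twist":[0,0,0],"jaw":1},{"delta_pos":[-39.2,0.1,16.7],"twist":[0,0,0],"jaw":1},{"delta_pos":[-39.2,0.1,16.7],"twist":[0,0,0],"jaw":1}]' 20
python3 - <<'E'
from h import *
s=telemetry.sense(); print(s["eef_pos"],s["joints"])
c=imaging.capture("wrist"); cv2.imwrite("pics/w5.png",c["frame"][:,:,::-1])
t=imaging.capture("top"); cv2.imwrite("pics/t5.png",t["frame"][:,:,::-1])
s=telemetry.sense(); print(s["eef_pos"],s["joints"])
E
```

```text
time_s: 9.92
eef_pos: [461.3, 145.5, 188.5]
ee_rot: [-0.59, 0.592, -0.389, 0.387]
force: [1.0, -0.1, -0.3]
grip_width: 0.994
[461.28311315 145.51647455 188.54146352] [ 6.28560972e-02  2.63518564e-01  1.68038167e+00 -1.94356277e-04
  1.20062223e+00  1.22500787e+00]
[460.85148948 148.24710484 188.41414325] [6.81025694e-02 2.64519764e-01 1.67941681e+00 1.01896844e-03
 1.20081699e+00 1.22332849e+00]
```

View pics/w5.png

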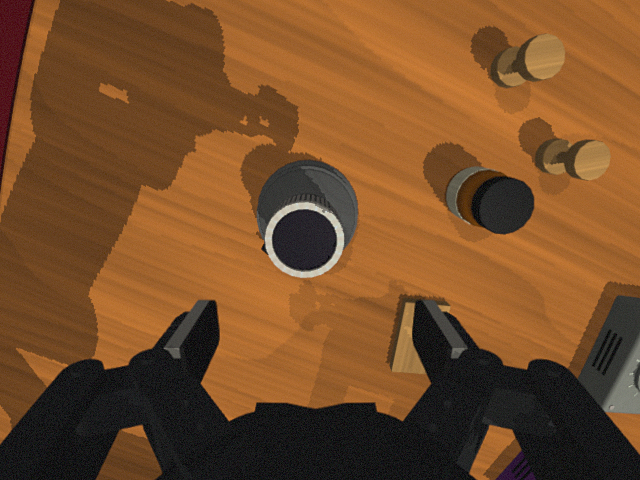

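The wrist view shows the cell ring at (304,240) on the lamp and the jar well clear at (503,204). Measuring the ring from three views now that the arm has settled.

```bash
python3 - <<'E'
from h import *
def ring(c,guess,r):
    x,y=int(guess[0]-r),int(guess[1]-r); sub=c["frame"][y:y+2*r,x:x+2*r]
    hsv=cv2.cvtColor(sub,cv2.COLOR_RGB2HSV); m=((hsv[...,1]<60)&(hsv[...,2]>150)).astype(np.uint8)
    cs,_=cv2.findContours(m,0,1); k=max(cs,key=cv2.contourArea); e=cv2.fitEllipse(cv2.convexHull(k))
    return (e[0][0]+x,e[0][1]+y),e[1]
for i in range(2):
    w=imaging.capture("wrist")
s=imaging.capture("side"); t=imaging.capture("top")
rw=ring(w,(300,238),60); print("w",rw); cv2.imwrite("pics/w6.png",w["frame"][:,:,::-1])
rs=((344.1,169.3),0); rt=((237.8,211.5),0)
rt=ring(t,(238,212),30) ;print("t",rt); 
for z in (98,103): print(plane(w,rw[0],z),plane(t,rt[0],z),plane(s,rs[0],z))
print("ws",tri(w,rw[0],s,rs[0])); print("wt",tri(w,rw[0],t,rt[0])); print("st",tri(s,rs[0],t,rt[0]))
print("wrist depth ring",[depthpt(w,int(rw[0][0]+dx),int(rw[0][1]+dy)).round(1) for dx,dy in [(-36,0),(36,0),(0,36)]])
q=telemetry.sense(); print(q["eef_pos"],q["time_s"]); goto((462,155.2,130),-66)
E
```

```text
w ((304.4005813598633, 239.45653915405273), (75.31099700927734, 78.93867492675781))Traceback (most recent call last):
  File "<stdin>", line 12, in <module>
  File "<stdin>", line 5, in ring
ValueError: max() iterable argument is empty
```

```bash
python3 - <<'E'
from h import *
w=imaging.capture("wrist"); s=imaging.capture("side"); t=imaging.capture("top")
hsv=cv2.cvtColor(w["frame"][180:300,240:370],cv2.COLOR_RGB2HSV); m=((hsv[...,1]<60)&(hsv[...,2]>150)).astype(np.uint8)
k=max(cv2.findContours(m,0,1)[0],key=cv2.contourArea); e=cv2.fitEllipse(cv2.convexHull(k)); rw=(e[0][0]+240,e[0][1]+180); print(rw,e[1])
rs=(344.1,169.3); rt=(237.8,211.5)
for z in (98,103): print(plane(w,rw,z),plane(t,rt,z),plane(s,rs,z))
print("ws",tri(w,rw,s,rs)); print("wt",tri(w,rw,t,rt)); print("st",tri(s,rs,t,rt))
print("wrist depth ring",[depthpt(w,int(rw[0]+dx),int(rw[1]+dy)).round(1) for dx,dy in [(-36,0),(36,0),(0,36)]])
q=telemetry.sense(); print(q["eef_pos"],q["time_s"]); goto((462,155.2,130),-66)
E
```

```text
(299.8419990539551, 238.93627166748047) (74.82796478271484, 78.93645477294922)
[462.1927901  153.28342481  98.        ] [462.34238574 156.0714986   98.        ] [461.41533772 157.91433674  98.        ]
[463.69514292 153.67270294 103.        ] [461.45019144 155.26858394 103.        ] [461.16782508 152.8328338  103.        ]
ws (array([462.19019591, 153.83769009, 101.44546797]), np.float64(2.0808307695122807))
wt (array([462.40662468, 154.5613347 , 100.58356443]), np.float64(2.424175745624501))
st (array([461.60748658, 155.63883111, 100.34611042]), np.float64(0.6296128577163979))
wrist depth ring [array([453.9, 178.1, 103.2]), array([474.8, 131.3, 105.1]), array([438.7, 143.9, 103.7])]
[462.57289936 142.42121468 189.81424908] 10.3667
delta cm [-1.2   5.98  0.46] twist y -0.0121 cur ang -66.7 down [-6.e-04 -2.e-04 -1.e+00]
```

```bash
python3 -m handwheel '[{"delta_pos":[-1.2,2,0.46],"twist":[0,0,0],"jaw":1},{"delta_pos":[-1.2,4,0.46],"twist":[0,0,0],"jaw":1},{"delta_pos":[-1.2,5,0.46],"twist":[0,0,0],"jaw":1},{"delta_pos":[-1.2,5,0.46],"twist":[0,0,0],"jaw":1},{"delta_pos":[-1.2,5,0.46],"twist":[0,0,0],"jaw":1},{"delta_pos":[-1.2,5,0.46],"twist":[0,0,0],"jaw":1},{"delta_pos":[-1.2,5,0.46],"twist":[0,0,0],"jaw":1},{"delta_pos":[-1.2,5,0.46],"twist":[0,0,0],"jaw":1},{"delta_pos":[-1.2,5,0.46],"twist":[0,0,0],"jaw":1},{"delta_pos":[-1.2,5,0.46],"twist":[0,0,0],"jaw":1}]' 20
python3 - <<'E'
from h import *
w=imaging.capture("wrist"); cv2.imwrite("pics/w7.png",w["frame"][:,:,::-1])
hsv=cv2.cvtColor(w["frame"],cv2.COLOR_RGB2HSV); m=((hsv[...,1]<60)&(hsv[...,2]>150)).astype(np.uint8)
k=max(cv2.findContours(m,0,1)[0],key=cv2.contourArea); e=cv2.fitEllipse(cv2.convexHull(k)); print(e)
print(plane(w,e[0],103))
print("wt",tri(w,e[0],imaging.capture("top"),(237.8,211.5))); print("ws",tri(w,e[0],imaging.capture("side"),(344.1,169.3)))
print(telemetry.sense()["eef_pos"]); goto((462,155,68),-66)
E
```

```text
time_s: 11.2
eef_pos: [462.0, 156.4, 140.4]
ee_rot: [0.591, -0.591, 0.388, -0.388]
force: [-0.5, -0.0, 1.1]
grip_width: 0.995
((318.10650634765625, 272.30133056640625), (89.3993911743164, 96.75760650634766), 88.08817291259766)
[463.72750836 153.76105689 103.        ]
wt (array([462.39494308, 154.49299519, 101.20930701]), np.float64(2.4640357691516996))
ws (array([462.13601148, 153.76987925, 101.47230613]), np.float64(2.0094661511782843))
[461.93373111 156.4623939  140.21427594]
delta cm [ 0.14  7.22 -0.05] twist y -0.01 cur ang -66.58 down [ 2.e-04  0.e+00 -1.e+00]
```

View pics/w7.png

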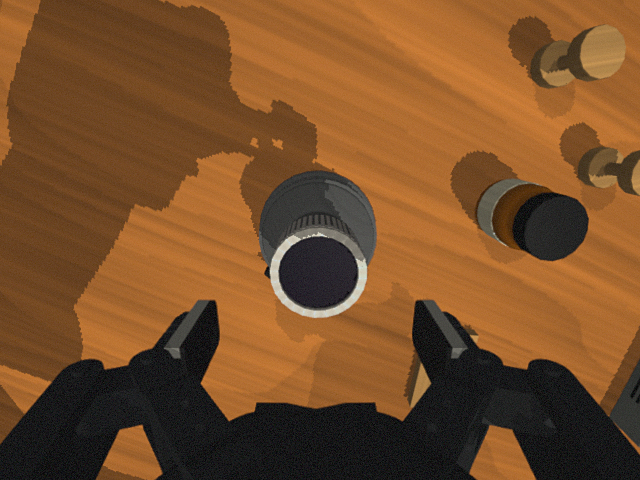

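```bash
python3 -m handwheel '[{"delta_pos":[0.21,1,-0.04],"twist":[0,0,0],"jaw":1},{"delta_pos":[0.21,3,-0.04],"twist":[0,0,0],"jaw":1},{"delta_pos":[0.21,5,-0.04],"twist":[0,0,0],"jaw":1},{"delta_pos":[0.21,6.5,-0.04],"twist":[0,0,0],"jaw":1},{"delta_pos":[0.21,7.5,-0.04],"twist":[0,0,0],"jaw":1},{"delta_pos":[0.21,7.5,-0.04],"twist":[0,0,0],"jaw":1},{"delta_pos":[0.21,7.5,-0.04],"twist":[0,0,0],"jaw":1},{"delta_pos":[0.21,7.5,-0.04],"twist":[0,0,0],"jaw":1},{"delta_pos":[0.21,7.5,-0.04],"twist":[0,0,0],"jaw":1},{"delta_pos":[0.21,7.5,-0.04],"twist":[0,0,0],"jaw":1}]' 20
python3 - <<'E'
from h import *
s=telemetry.sense(); print(s["eef_pos"],s["force"],s["wrist_torque"]); goto((462.4,154.4,65),-66.5)
w=imaging.capture("wrist"); s=imaging.capture("side"); cv2.imwrite("pics/w8.png",np.hstack([cv2.resize(w["frame"][180:480,:,::-1],(480,225)),s["frame"][100:325,250:550,::-1]]))
E
```

```text
time_s: 12.18
eef_pos: [462.8, 154.4, 65.8]
ee_rot: [0.591, -0.591, 0.388, -0.389]
force: [-0.2, -1.0, -0.2]
grip_width: 1.001
[462.78230725 154.39800971  65.81368445] [-0.15264904 -1.00809332 -0.24447669] [0.05101068 0.02914003 0.01131885]
delta cm [-0.02  0.08 -0.04] twist y -0.0014 cur ang -66.58 down [ 1.4e-03  1.0e-04 -1.0e+00]
```

View pics/w8.png

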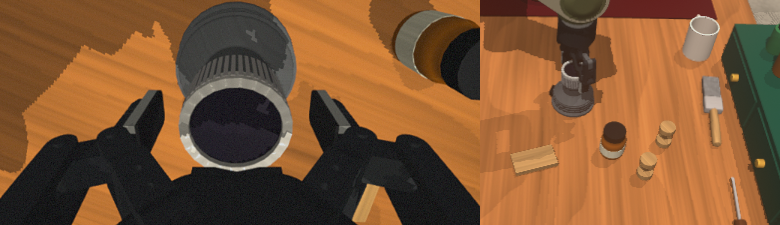

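The cell sits centred between the open pads (ring at about (236,125), pads at (145,115) and (330,115)). Closing.

```bash
python3 -m handwheel '[{"delta_pos":[0,0,0],"twist":[0,0,0],"jaw":0.4},{"delta_pos":[0,0,0],"twist":[0,0,0],"jaw":0.4},{"delta_pos":[0,0,0],"twist":[0,0,0],"jaw":0.4},{"delta_pos":[0,0,0],"twist":[0,0,0],"jaw":0.4},{"delta_pos":[0,0,0],"twist":[0,0,0],"jaw":0.4},{"delta_pos":[0,0,0],"twist":[0,0,0],"jaw":0.4},{"delta_pos":[0,0,0],"twist":[0,0,0],"jaw":0.4},{"delta_pos":[0,0,0],"twist":[0,0,0],"jaw":0.4},{"delta_pos":[0,0,0],"twist":[0,0,0],"jaw":0.4},{"delta_pos":[0,0,0],"twist":[0,0,0],"jaw":0.4}]' 35
python3 - <<'E'
from h import *
s=telemetry.sense(); print(s["eef_pos"],s["force"],s["wrist_torque"],s["grip_width"]*85)
E
```

```text
time_s: 13.12
eef_pos: [462.6, 154.3, 65.3]
ee_rot: [0.591, -0.591, 0.388, -0.388]
force: [0.4, -3.2, 4.8]
grip_width: 0.645
[462.57048469 154.26363822  65.31028537] [ 0.35619061 -3.17528957  4.82772286] [-0.52943552  0.09233018  0.04383446] 54.83614807324839
```

```bash
python3 -m handwheel '[{"delta_pos":[0,0.03,0],"twist":[0,0,0],"jaw":0.4},{"delta_pos":[0,0.06,0],"twist":[0,0,0],"jaw":0.4},{"delta_pos":[0,0.06,0],"twist":[0,-0.04,0],"jaw":0.4},{"delta_pos":[0,0.06,0],"twist":[0,-0.08,0],"jaw":0.4},{"delta_pos":[0,0.06,0],"twist":[0,-0.12,0],"jaw":0.4},{"delta_pos":[0,0.06,0],"twist":[0,-0.16,0],"jaw":0.4},{"delta_pos":[0,0.06,0],"twist":[0,-0.2,0],"jaw":0.4},{"delta_pos":[0,0.06,0],"twist":[0,-0.2,0],"jaw":0.4},{"delta_pos":[0,0.06,0],"twist":[0,-0.2,0],"jaw":0.4},{"delta_pos":[0,0.06,0],"twist":[0,-0.2,0],"jaw":0.4}]'
python3 - <<'E'
from h import *
s=telemetry.sense(); print(s["eef_pos"],s["force"],s["wrist_torque"],s["grip_width"]*85);goto((462.4,154.4,65),-66.5)
E
```

```text
time_s: 13.95
eef_pos: [463.0, 154.8, 65.1]
ee_rot: [0.627, -0.626, 0.327, -0.328]
force: [-0.4, 0.8, 8.1]
grip_width: 0.648
[462.96373546 154.77591588  65.08300087] [-0.37132987  0.7537969   8.11044687] [0.11688072 0.05709955 0.1143973 ] 55.079714008173234
delta cm [-0.    0.01 -0.07] twist y 0.1988 cur ang -55.11 down [ 1.8e-03  7.0e-04 -1.0e+00]
```

```bash
python3 -m handwheel '[{"delta_pos":[0,0,0],"twist":[0,-0.03,0],"jaw":0.4},{"delta_pos":[0,0,0],"twist":[0,-0.06,0],"jaw":0.4},{"delta_pos":[0,0,0],"twist":[0,-0.09,0],"jaw":0.4},{"delta_pos":[0,0,0],"twist":[0,-0.12,0],"jaw":0.4},{"delta_pos":[0,0,0],"twist":[0,-0.15,0],"jaw":0.4},{"delta_pos":[0,0,0],"twist":[0,-0.18,0],"jaw":0.4},{"delta_pos":[0,0,0],"twist":[0,-0.18,0],"jaw":0.4},{"delta_pos":[0,0,0],"twist":[0,-0.18,0],"jaw":0.4},{"delta_pos":[0,0,0],"twist":[0,-0.18,0],"jaw":0.4},{"delta_pos":[0,0,0],"twist":[0,-0.18,0],"jaw":0.4}]'
python3 - <<'E'
from h import *
s=telemetry.sense(); print(s["eef_pos"],s["force"],s["wrist_torque"],s["grip_width"]*85);goto((462.4,154.4,65),-66.5)
E
```

```text
time_s: 14.78
eef_pos: [463.0, 154.9, 65.2]
ee_rot: [0.654, -0.653, 0.269, -0.27]
force: [0.8, 1.6, 7.6]
grip_width: 0.648
[463.01797564 154.87852467  65.16861655] [0.76273911 1.58714119 7.60300941] [ 0.29402988 -0.0112615   0.09509367] 55.10733738210561
delta cm [-0.01  0.02 -0.08] twist y 0.3786 cur ang -44.81 down [ 0.002  0.001 -1.   ]
```

```bash
python3 -m handwheel '[{"delta_pos":[0,0,0],"twist":[0,-0.03,0],"jaw":0.4},{"delta_pos":[0,0,0],"twist":[0,-0.06,0],"jaw":0.4},{"delta_pos":[0,0,0],"twist":[0,-0.09,0],"jaw":0.4},{"delta_pos":[0,0,0],"twist":[0,-0.12,0],"jaw":0.4},{"delta_pos":[0,0,0],"twist":[0,-0.15,0],"jaw":0.4},{"delta_pos":[0,0,0],"twist":[0,-0.16,0],"jaw":0.4},{"delta_pos":[0,0,0],"twist":[0,-0.16,0],"jaw":0.4},{"delta_pos":[0,0,0],"twist":[0,-0.16,0],"jaw":0.4},{"delta_pos":[0,0,0],"twist":[0,-0.16,0],"jaw":0.4},{"delta_pos":[0,0,0],"twist":[0,-0.16,0],"jaw":0.4}]'
python3 - <<'E'
from h import *
s=telemetry.sense(); print(s["eef_pos"],s["force"],s["wrist_torque"],s["grip_width"]*85);goto((462.4,154.4,65),-66.5)
E
```

```text
time_s: 15.62
eef_pos: [462.9, 154.8, 65.1]
ee_rot: [0.674, -0.673, 0.216, -0.217]
force: [-0.6, 1.6, 6.8]
grip_width: 0.65
[462.9395499  154.84357839  65.06635315] [-0.60586634  1.57571148  6.78767521] [ 0.19351644 -0.03862825 -0.06265641] 55.284142483317076
delta cm [-0.02  0.01 -0.07] twist y 0.5382 cur ang -35.66 down [ 0.0017  0.001  -1.    ]
```

```bash
python3 -m handwheel '[{"delta_pos":[0,0.02,0],"twist":[0,-0.03,0],"jaw":0.4},{"delta_pos":[0,0.03,0],"twist":[0,-0.06,0],"jaw":0.4},{"delta_pos":[0,0.03,0],"twist":[0,-0.09,0],"jaw":0.4},{"delta_pos":[0,0.03,0],"twist":[0,-0.12,0],"jaw":0.4},{"delta_pos":[0,0.03,0],"twist":[0,-0.15,0],"jaw":0.4},{"delta_pos":[0,0.03,0],"twist":[0,-0.16,0],"jaw":0.4},{"delta_pos":[0,0.03,0],"twist":[0,-0.16,0],"jaw":0.4},{"delta_pos":[0,0.03,0],"twist":[0,-0.16,0],"jaw":0.4},{"delta_pos":[0,0.03,0],"twist":[0,-0.16,0],"jaw":0.4},{"delta_pos":[0,0.03,0],"twist":[0,-0.16,0],"jaw":0.4}]'
python3 - <<'E'
from h import *
s=telemetry.sense(); print(s["eef_pos"],s["force"],s["wrist_torque"],s["grip_width"]*85);goto((462.4,154.4,65),-66.5)
E
```

```text
time_s: 16.45
eef_pos: [463.1, 155.0, 65.1]
ee_rot: [0.689, -0.688, 0.161, -0.163]
force: [-0.4, 2.0, 10.5]
grip_width: 0.644
[463.14978815 154.99050977  65.1013867 ] [-0.3663388   2.00195314 10.51952273] [ 0.31642458  0.09221717 -0.01191841] 54.699973908055696
delta cm [-0.04  0.01 -0.09] twist y 0.6982 cur ang -26.5 down [ 0.0024  0.0013 -1.    ]
```

```bash
python3 -m handwheel '[{"delta_pos":[0,0,0],"twist":[0,-0.03,0],"jaw":0.4},{"delta_pos":[0,0,0],"twist":[0,-0.06,0],"jaw":0.4},{"delta_pos":[0,0,0],"twist":[0,-0.09,0],"jaw":0.4},{"delta_pos":[0,0,0],"twist":[0,-0.12,0],"jaw":0.4},{"delta_pos":[0,0,0],"twist":[0,-0.15,0],"jaw":0.4},{"delta_pos":[0,0,0],"twist":[0,-0.16,0],"jaw":0.4},{"delta_pos":[0,0,0],"twist":[0,-0.16,0],"jaw":0.4},{"delta_pos":[0,0,0],"twist":[0,-0.16,0],"jaw":0.4},{"delta_pos":[0,0,0],"twist":[0,-0.16,0],"jaw":0.4},{"delta_pos":[0,0,0],"twist":[0,-0.16,0],"jaw":0.4}]'
python3 - <<'E'
from h import *
s=telemetry.sense(); print(s["eef_pos"],s["force"],s["wrist_torque"],s["grip_width"]*85);goto((462.4,154.4,65),-66.5)
E
```

```text
time_s: 17.28
eef_pos: [463.3, 154.7, 64.8]
ee_rot: [0.699, -0.699, 0.106, -0.107]
force: [1.3, -0.9, 5.7]
grip_width: 0.648
[463.31929484 154.66471887  64.81059924] [ 1.348208   -0.91335145  5.74319831] [ 0.04530959 -0.33052507  0.0663074 ] 55.05441680197232
delta cm [-0.08 -0.02 -0.05] twist y 0.8585 cur ang -17.31 down [ 2.7e-03  7.0e-04 -1.0e+00]
```

Force fell 10.5→5.7 N and z dropped 0.3 mm; possibly at the edge of the keyways. Going on in a small step.

```bash
python3 -m handwheel '[{"delta_pos":[0,0.01,0],"twist":[0,-0.02,0],"jaw":0.4},{"delta_pos":[0,0.02,0],"twist":[0,-0.04,0],"jaw":0.4},{"delta_pos":[0,0.03,0],"twist":[0,-0.06,0],"jaw":0.4},{"delta_pos":[0,0.03,0],"twist":[0,-0.08,0],"jaw":0.4},{"delta_pos":[0,0.03,0],"twist":[0,-0.08,0],"jaw":0.4},{"delta_pos":[0,0.03,0],"twist":[0,-0.08,0],"jaw":0.4},{"delta_pos":[0,0.03,0],"twist":[0,-0.08,0],"jaw":0.4},{"delta_pos":[0,0.03,0],"twist":[0,-0.08,0],"jaw":0.4},{"delta_pos":[0,0.03,0],"twist":[0,-0.08,0],"jaw":0.4},{"delta_pos":[0,0.03,0],"twist":[0,-0.08,0],"jaw":0.4}]'
python3 - <<'E'
from h import *
s=telemetry.sense(); print(s["eef_pos"],s["force"],s["wrist_torque"],s["grip_width"]*85);goto((462.4,154.4,65),-66.5)
E
```

```text
time_s: 18.12
eef_pos: [462.0, 154.4, 63.7]
ee_rot: [-0.703, 0.703, -0.079, 0.078]
force: [-1.3, 1.3, -2.4]
grip_width: 0.647
[462.01472435 154.40765546  63.70070767] [-1.31234752  1.28817052 -2.36828372] [0.27074098 0.19184252 0.06066084] 55.002492795468356
delta cm [ 0.04 -0.13  0.01] twist y 0.9386 cur ang -12.72 down [-9.e-04  0.e+00 -1.e+00]
```

It has dropped (z −1.1 mm, force now negative). Rotate slightly towards the keyway middle and push down.

```bash
python3 -m handwheel '[{"delta_pos":[0,0.02,0],"twist":[0,-0.02,0],"jaw":0.4},{"delta_pos":[0,0.06,0],"twist":[0,-0.04,0],"jaw":0.4},{"delta_pos":[0,0.1,0],"twist":[0,-0.06,0],"jaw":0.4},{"delta_pos":[0,0.15,0],"twist":[0,-0.06,0],"jaw":0.4},{"delta_pos":[0,0.2,0],"twist":[0,-0.06,0],"jaw":0.4},{"delta_pos":[0,0.25,0],"twist":[0,-0.06,0],"jaw":0.4},{"delta_pos":[0,0.25,0],"twist":[0,-0.06,0],"jaw":0.4},{"delta_pos":[0,0.25,0],"twist":[0,-0.06,0],"jaw":0.4},{"delta_pos":[0,0.25,0],"twist":[0,-0.06,0],"jaw":0.4},{"delta_pos":[0,0.25,0],"twist":[0,-0.06,0],"jaw":0.4}]' 60
python3 - <<'E'
from h import *
s=telemetry.sense(); print(s["eef_pos"],s["force"],s["wrist_torque"],s["grip_width"]*85);goto((462.4,154.4,65),-66.5)
E
```

```text
time_s: 18.95
eef_pos: [462.5, 154.3, 61.6]
ee_rot: [-0.705, 0.705, -0.057, 0.057]
force: [-0.7, -1.7, 3.8]
grip_width: 0.642
[462.52599634 154.30101043  61.56694784] [-0.66846424 -1.73650755  3.81944575] [-0.19185813  0.12538736  0.02919541] 54.56662462372907
delta cm [-0.01 -0.34  0.01] twist y 0.9986 cur ang -9.28 down [ 4.e-04 -1.e-04 -1.e+00]
```

Cell is on the spring (z 61.6, 3.5 mm down, 3.8 N). Pushing home.

```bash
python3 -m handwheel '[{"delta_pos":[0,0.05,0],"twist":[0,0,0],"jaw":0.4},{"delta_pos":[0,0.1,0],"twist":[0,0,0],"jaw":0.4},{"delta_pos":[0,0.15,0],"twist":[0,0,0],"jaw":0.4},{"delta_pos":[0,0.2,0],"twist":[0,0,0],"jaw":0.4},{"delta_pos":[0,0.25,0],"twist":[0,0,0],"jaw":0.4},{"delta_pos":[0,0.3,0],"twist":[0,0,0],"jaw":0.4},{"delta_pos":[0,0.35,0],"twist":[0,0,0],"jaw":0.4},{"delta_pos":[0,0.4,0],"twist":[0,0,0],"jaw":0.4},{"delta_pos":[0,0.45,0],"twist":[0,0,0],"jaw":0.4},{"delta_pos":[0,0.45,0],"twist":[0,0,0],"jaw":0.4}]' 60
python3 - <<'E'
from h import *
s=telemetry.sense(); print(s["eef_pos"],s["force"],s["wrist_torque"],s["grip_width"]*85);goto((462.4,154.4,65),-66.5)
E
```

```text
time_s: 19.78
eef_pos: [462.6, 154.3, 58.6]
ee_rot: [-0.705, 0.705, -0.057, 0.057]
force: [-9.4, -3.8, 25.1]
grip_width: 0.644
[462.58734373 154.30947488  58.60103006] [-9.42304643 -3.76992512 25.06787229] [-0.49762024  1.56522184  0.01075799] 54.72840886568721
delta cm [-0.02 -0.64  0.01] twist y 0.999 cur ang -9.26 down [ 7.e-04 -3.e-04 -1.e+00]
```

```bash
python3 - <<'E'
from h import *
w=imaging.capture("wrist"); s=imaging.capture("side")
a=cv2.resize(s["frame"][130:230,300:400,::-1],(480,480),interpolation=cv2.INTER_CUBIC); b=cv2.resize(w["frame"][150:450,180:460,::-1],(320,343))
b=np.vstack([b,np.zeros((137,320,3),np.uint8)]); cv2.imwrite("pics/w9.png",np.hstack([a,b]))
q=telemetry.sense(); print(q["eef_pos"],q["force"])
E
```

```text
[462.58242238 154.31935786  58.58917138] [-8.36492113 -3.67236967 24.85357745]
```

View pics/w9.png

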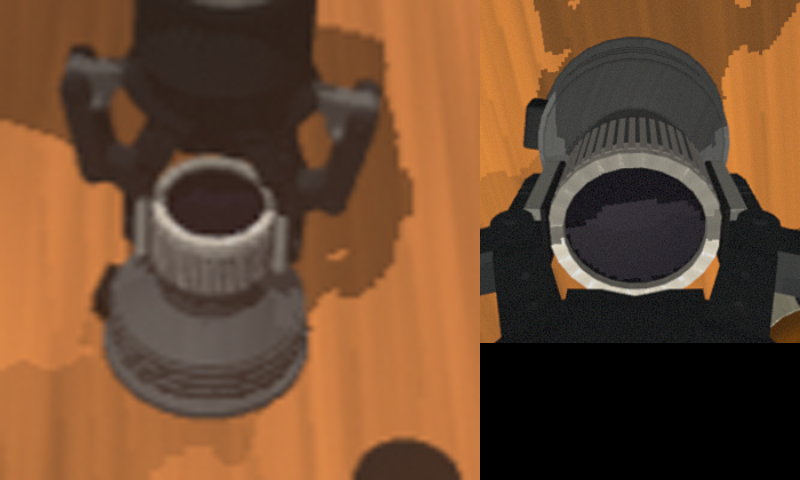

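```bash
python3 - <<'E'
from h import *
s=imaging.capture("side"); w=imaging.capture("wrist")
p=[proj(s,(462.2,154.6,z)) for z in (103,99.5,96)]; print(p)
s0=cv2.imread("pics/side0.png")[:,:,::-1]; 
for f in (s0,s["frame"]):
    # vertical edge profile through centre columns: bright rim top edge & glass lower edge, lower front rim edge
    col=f[150:215,341:348].astype(float).mean((1,2)); print(col.round(0).astype(int).tolist())
# ring upper part template match
t=s0[155:183,328:361]; 
for nm,t0 in [("back rim+glass",(157,330,28,30)),]:
    y,x,h,wd=t0; T=np.ascontiguousarray(s0[y:y+h,x:x+wd]); r=cv2.matchTemplate(np.ascontiguousarray(s["frame"][y-3:y+h+12,x-6:x+wd+6]),T,cv2.TM_CCOEFF_NORMED)
    j=np.unravel_index(r.argmax(),r.shape); c=r[:,j[1]]; print(j,r.max(),c.round(3))
E
```

```text
[array([344.57200554, 168.72263721]), array([344.50834583, 169.89579924]), array([344.44503213, 171.06239111])]
[126, 126, 126, 126, 126, 126, 126, 126, 126, 130, 191, 179, 112, 61, 51, 50, 51, 51, 51, 51, 51, 51, 51, 51, 51, 51, 88, 197, 165, 127, 115, 96, 92, 93, 91, 90, 91, 91, 83, 64, 56, 65, 66, 66, 65, 65, 83, 89, 91, 92, 92, 93, 94, 95, 96, 98, 75, 85, 63, 79, 63, 76, 62, 87, 91]
[38, 36, 36, 36, 37, 37, 37, 37, 38, 37, 39, 39, 84, 127, 106, 58, 39, 38, 38, 40, 45, 46, 46, 43, 43, 43, 43, 43, 45, 133, 178, 138, 123, 107, 88, 92, 91, 89, 90, 91, 91, 69, 53, 57, 64, 63, 83, 90, 92, 93, 93, 94, 94, 94, 94, 94, 73, 80, 62, 80, 64, 77, 62, 89, 94]
(np.int64(6), np.int64(6)) 0.568308 [-0.27  -0.257 -0.194 -0.048  0.205  0.492  0.568  0.403  0.21   0.067
 -0.027 -0.075 -0.099 -0.116 -0.133 -0.156]
```

Side-view rim edges moved down ~2.5 px (7 mm predicts 2.3). I relieve the sideways load a little and press slightly more, to check that this is the shoulder and not a tilt jam.

```bash
python3 -m handwheel '[{"delta_pos":[-0.03,0.01,0],"twist":[0,0,0],"jaw":0.4},{"delta_pos":[-0.06,0.02,0],"twist":[0,0,0],"jaw":0.4},{"delta_pos":[-0.1,0.03,0],"twist":[0,0,0],"jaw":0.4},{"delta_pos":[-0.1,0.03,0],"twist":[0,0.02,0],"jaw":0.4},{"delta_pos":[-0.1,0.03,0],"twist":[0,0.03,0],"jaw":0.4},{"delta_pos":[-0.1,0.03,0],"twist":[0,0.0,0],"jaw":0.4},{"delta_pos":[-0.1,0.03,0],"twist":[0,-0.02,0],"jaw":0.4},{"delta_pos":[-0.1,0.03,0],"twist":[0,0,0],"jaw":0.4},{"delta_pos":[-0.1,0.03,0],"twist":[0,0,0],"jaw":0.4},{"delta_pos":[-0.1,0.03,0],"twist":[0,0,0],"jaw":0.4}]' 60
python3 - <<'E'
from h import *
q=telemetry.sense(); print(q["eef_pos"],q["force"],q["wrist_torque"],q["grip_width"]*85)
s=imaging.capture("side"); f=s["frame"]
print(f[150:200,341:348].astype(float).mean((1,2)).round(0).astype(int).tolist())
w=imaging.capture("wrist"); cv2.imwrite("pics/w10.png",w["frame"][:,:,::-1])
q=telemetry.sense(); print(q["eef_pos"],q["force"],q["wrist_torque"])
E
```

```text
time_s: 20.82
eef_pos: [463.0, 154.7, 58.7]
ee_rot: [0.705, -0.705, 0.056, -0.059]
force: [-2.4, -1.1, 22.7]
grip_width: 0.642
[463.03592252 154.71532346  58.69105606] [-2.40978211 -1.10259813 22.74741607] [-0.18027182  0.69974832  0.1142462 ] 54.565924456806094
[38, 37, 37, 37, 37, 37, 37, 37, 37, 38, 39, 41, 93, 128, 100, 53, 38, 38, 39, 41, 45, 46, 45, 43, 43, 43, 44, 44, 45, 151, 172, 128, 116, 104, 93, 91, 91, 90, 93, 92, 89, 64, 53, 58, 63, 64, 83, 90, 92, 93]
[463.0373408 154.7033281  58.6978049] [-1.52591171 -1.57186342 22.13384436] [-0.22508343  0.66540346  0.07654296]
```

View pics/w10.png

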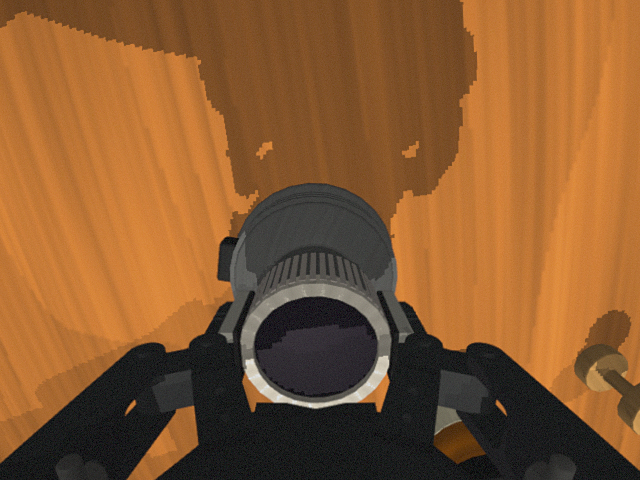

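z stays at 58.7 and the force at 22 N after the wiggle, with the lateral load gone: a firm seat. One last look at the dimmer and jar.

```bash
python3 - <<'E'
from h import *
s=imaging.capture("side"); cv2.imwrite("pics/end.png",cv2.resize(s["frame"][130:430,290:490,::-1],None,fx=2,fy=2,interpolation=cv2.INTER_CUBIC))
q=telemetry.sense(); print(q["eef_pos"],q["force"],q["time_s"])
E
```

```text
[463.03749085 154.70104287  58.70032436] [-2.60953714 -1.5435401  21.98914671] 20.9667
```

View pics/end.png

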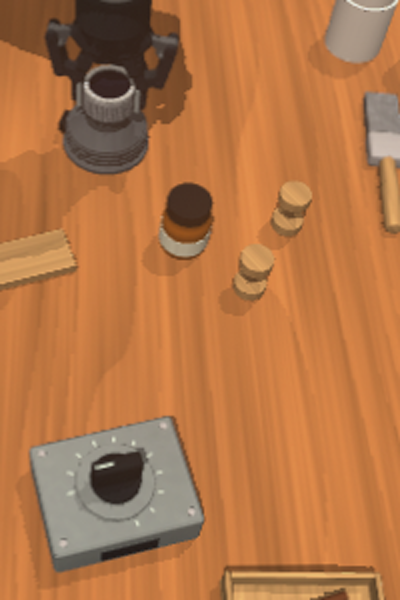

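The dimmer pointer (103,465) is still at its first tick, the jar stands upright at (187,220), and the cell is held down on the lamp.

```bash
python3 -c "
from rig import ctrl; print(ctrl.finish_job())"
```

```text
the job is handed in; nothing more can be done
None
```

The job is handed in at about 21 s of the 72 s. The dimmer is at its minimum, and the filter cell is pushed home and still held.

- **Dimmer:** I turned the grey dimmer's knob anticlockwise about 1.0–1.1 rad until the wrist torque jumped to 2.7 N m at the stop. After release, the pointer lay on the first tick of the scale. The tool itself turned 1.14 rad against about 1.0 expected from the ticks; I put the difference down to the arm and pads twisting at the stop.
- **Filter cell:** I turned it anticlockwise about 0.94 rad under a light push until it dropped 3.5 mm onto the spring. I turned it about 0.06 rad further, then pushed it the rest of the way home.
- **Last checks:** The fingers stand at 58.7 mm with about 22 N of push and a 60 N grip, well above the spring's 8 N. A small wiggle did not change the height. The rim had moved down about 2.5 px in the side view, where 7 mm predicts 2.3 px.
- **Height discrepancy:** The fingers went down about 6.5 mm in all, not the full 7 mm. I think the pads shifted slightly when I raised the grip force, because the camera and the firm contact both say the cell is home.
- **Jar:** In the last picture it stands upright and looks untouched; I did not re-measure its position.

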